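# Pack the last two valve housings, all facing the same way

### The arm

A 7-joint arm with a two-finger parallel gripper is mounted at the origin on the work surface. World frame = base frame: x ahead of the robot, y to its left, z up, the work surface at z = 0. Lengths are in mm, angles in rad, forces in N, time in s.
With the tool pointing down it reaches from about 425 to 1025 mm from the base axis. Payload 3.6 kg.
Tool frame: the origin (TCP) lies at the very end of the fingers, on their centre line; the grasp point (between the pads) lies 19 mm behind it; z points along the fingers, y is the line along which they close (so a half turn about z gives the same grasp; the last joint's range is limited). The gripper opens to 85 mm and grips with 20 to 120 N. Pads are 22 mm wide; open, the fingers measure 114 mm over their backs; the gripper's body (76 mm by 85 mm) begins 54 mm behind the grasp point. The pads swing forward as they close: fully open they stand 13 mm farther back than shut.
Start: joints at [-1.312, 0.591, 0.048, 1.609, -0.033, 0.943, -0.034], TCP at [250.502, 680.351, 231.302] pointing down, gripper open.
Joint ranges: [-2.69, 2.69], [-0.47, 2.24], [-1.27, 1.36], [0.19, 2.51], [-1.53, 4.68], [0.08, 2.07], [-3.09, 3.09]. Speed limits (rad/s): [2.57, 2.57, 3.14, 3.14, 3.14, 3.14, 3.14].

### API

Orientations are given as a unit quaternion [w, x, y, z].
In Python, from station import ctrl, get_image, order, recognise gives the robot as it stands. The module is installed in compiled form; this text tells all that it offers.
- The arm moves only by the tool drive_tool, never from a script. Its argument "commands" is a list that holds one entry, the list of rows, each a list of 6 numbers: the shift along the tool's x, y, z in cm, then the turn, a rotation vector about the tool's x, y, z in degrees. A call has exactly 8 rows; each row is the pose to reach, as a shift and turn from the pose commanded when the call began, along the tool's axes at that moment; what a row does not reach only later rows make up. A row lasts 1/10 s, in which the tool goes at most 50 mm and 8.59 degrees, less where a joint would pass 70% of its speed; a pose out of reach is approached as far as the arm can. A call with a gripper value outside its range is refused whole. "hand" is the finger opening in cm, from 0 to 8.54, set as the call begins (left out, the last holds). The fingers move at their own pace and stop on an object; the grip force is fixed at half the most. Time passes only in rows, so rows that repeat a pose let the fingers close, or fill a call up. It gives the time, the measured TCP pose, the force, the opening and the grip force at its end, in the units of the state.
- ctrl.observe(): the state, without advancing time (a new reading comes with each control period).
- get_image(name): name is "side" or "top"; returns a dict with "image" (384x512x3 uint8, red, green, blue), "vfov" (degrees; the focal length in pixels is half the picture's height over the tangent of half this angle, whatever the lens; pixels are square), "cx", "cy" (the principal point, pixels), "distortion" ([k1, k2, p1, p2, k3] as OpenCV has them; the pictures are not rectified), "camera_from_world" (4x4, takes a point from world to camera coordinates). Camera axes: x right, y up, looking along -z (the intrinsics and any distortion apply to the point x, -y, -z); pixel columns grow to the right and rows downward; lengths in mm; the calibration is good to about 2 mm. A picture is of the moment at which its call begins. There is no depth.
- order.close_job(): hands the job in; it is judged then, once.
Trained networks look in a picture, given as the dict that the camera call returned (one of the last four; its "shot" number tells which), for a name from the list of things; names that differ only in an ending like _2 or _b are one class to them, and where a whole thing is asked for, a point or a joint stands for the part that bears it (a point fixed in the world has none). Each returns a list of dicts, best first, with "confidence" (0 to 1); they miss things now and then, are a little off and sometimes report something else, mostly with a low value. They report only what shows in the picture. A call takes as long as a camera call. They do not tell look-alikes from the thing itself.
- recognise(picture, name): "extent" ([centre column, centre row, width, height] as shares, 0 to 1, of the picture: columns of its width, rows of its height, round what is visible of it).
The state is a dict: "time": time; "joint_pos": joint angles; "qd": joint speeds; "joint_torque": joint torques, N m; "ee_pos": TCP position; "tool_rot": TCP orientation; "ft_force": force on the tool from outside, world axes, zero at the start; "torque": the same for the moment, N m; "width": finger opening in mm; "grasp_force": force on a finger pad.
Only numpy, scipy, OpenCV 4.12 (cv2) and the standard library are available. Lean on these libraries where they do the work, as an engineer would, in place of code of your own. Each camera call takes 0.05 s, during which the arm holds its last target. There are 200 camera calls.

### The job

Finish packing the carton: stand the two aluminium housings left on the bench in the two empty compartments, one in each, flat on the floor, their spouts pointing the same way as those already packed; set them down, do not drop them. One of them lacks its red transit pin: push the pin from the black block fully home into the hole in its top. Leave the packed housings and everything else on the bench as they are.

Things in the scene. Friction and masses are not known exactly. Their poses are not given: they have to be found in the camera images.
- housing_pinned: Aluminium housing, upright: round body 46 mm wide, 50 tall; above it a square neck, 24 x 24 mm, from 50 to 78 mm height, sides along x and y. A spout 18 mm thick (collar 22) sticks out along +x at 26 mm height, to 45 mm from the axis. Origin: centre of the underside, z up. About 0.2 kg. Its red pin is in: a red head, 16 mm wide, tops the neck to 98 mm.
- housing_open: Aluminium housing, upright: round body 46 mm wide, 50 tall; above it a square neck, 24 x 24 mm, from 50 to 78 mm height, sides along x and y. A spout 18 mm thick (collar 22) sticks out along +x at 26 mm height, to 45 mm from the axis. Origin: centre of the underside, z up. About 0.2 kg. It lacks its pin: an open hole, 11 mm wide, 26 deep, in the neck's top.
- housing_pinned_spout (a point): Centre of the spout's end on housing_pinned.
- housing_open_spout (a point): Centre of the spout's end on housing_open.
- bore (a point): Centre of the mouth of the open pin hole in housing_open's neck, 78 mm above its underside.
- pin: Red transit pin, standing head up in the black block: steel shank 8 mm in diameter, 24 mm long with a tapered tip, below a red round head 16 mm in diameter and 20 mm tall. Origin: the shank's tip, z up towards the head. Fully home, the head rests on the neck and the tip is 24 mm below the hole's mouth. 20 g.
- pin_block: Black plastic block, fixed, 44 x 64 mm, 32 mm tall, with two 11 mm holes 30 mm apart along its y; the pin stands in the one at y = +15 mm, its head resting on the block's top, the other is empty. Origin: centre of the underside.
- carton: Low cardboard carton, fixed, 192 (x) x 208 (y) mm, 42 mm tall, floor and walls 4 mm; dividers as tall as the walls make 2 x 3 compartments, each 90 mm along x and 64 mm along y inside. Four hold housings, spouts along the carton's +x. Origin: centre of the underside.
- cell_1: White paper liner, 1 mm, on the floor of one empty compartment. Origin: at the floor, 4 mm above the bench, where the axis of a well placed housing stands, midway across and 11 mm towards the carton's -x from the compartment's centre (it leaves 11 mm before the spout and behind the body); axes parallel to the carton's.
- cell_2: The same in the other empty compartment.
- packed_1: Already packed housing, same as housing_pinned, with its red pin; its spout points along the carton's +x. To be left as it is. Origin: centre of its underside.
- packed_2: Already packed housing, same as housing_pinned, with its red pin; its spout points along the carton's +x. To be left as it is. Origin: centre of its underside.
- packed_3: Already packed housing, same as housing_pinned, with its red pin; its spout points along the carton's +x. To be left as it is. Origin: centre of its underside.
- packed_4: Already packed housing, same as housing_pinned, with its red pin; its spout points along the carton's +x. To be left as it is. Origin: centre of its underside.
- fitting: Brass fitting standing on the bench, 24 mm in diameter, 30 mm tall; a bystander. Origin: centre of its underside.
- screwdriver: Screwdriver lying on the bench, a bystander. Origin: underside.
- scanner: Black and yellow hand scanner lying on the bench, about 165 x 66 x 36 mm; a bystander.
- oil_can: Blue plastic bottle, 48 mm in diameter, 80 mm tall; a bystander. Origin: centre of its underside.
Mind the look-alikes: they are no part of the job. What is shaped like the housing_pinned but green or pink is not meant.

How it is judged (in metres and radians):
At the end, for the whole second after the job is handed in: Each empty compartment holds one housing, upright (7 deg) on the floor, axis within 14 mm in x and y of the liner's origin, spout along the carton's +x within 15 deg; the pin is in the hole of housing_open, in line with it, head within 3.5 mm of the neck's top; all at rest (((x of housing_pinned in the frame of cell_1 between -0.014 and 0.014 m and y of housing_pinned in the frame of cell_1 between -0.014 and 0.014 m and z of housing_pinned in the frame of cell_1 between -0.004 and 0.006 m and angle between each of housing_pinned, housing_open's own z axis and vertical below 0.12 rad and x of housing_pinned_spout in the frame of cell_1 above 0.02 m and angle between the x axis of housing_pinned and the x axis of cell_1, either way round below 0.26 rad and x of housing_open in the frame of cell_2 between -0.014 and 0.014 m and y of housing_open in the frame of cell_2 between -0.014 and 0.014 m and z of housing_open in the frame of cell_2 between -0.004 and 0.006 m and x of housing_open_spout in the frame of cell_2 above 0.02 m and angle between the x axis of housing_open and the x axis of cell_2, either way round below 0.26 rad) or (x of housing_pinned in the frame of cell_2 between -0.014 and 0.014 m and y of housing_pinned in the frame of cell_2 between -0.014 and 0.014 m and z of housing_pinned in the frame of cell_2 between -0.004 and 0.006 m and angle between each of housing_pinned, housing_open's own z axis and vertical below 0.12 rad and x of housing_pinned_spout in the frame of cell_2 above 0.02 m and angle between the x axis of housing_pinned and the x axis of cell_2, either way round below 0.26 rad and x of housing_open in the frame of cell_1 between -0.014 and 0.014 m and y of housing_open in the frame of cell_1 between -0.014 and 0.014 m and z of housing_open in the frame of cell_1 between -0.004 and 0.006 m and x of housing_open_spout in the frame of cell_1 above 0.02 m and angle between the x axis of housing_open and the x axis of cell_1, either way round below 0.26 rad)) and z of pin in the frame of housing_open below 0.0575 m and x of pin in the frame of housing_open between -0.004 and 0.004 m and y of pin in the frame of housing_open between -0.004 and 0.004 m and angle between the z axis of pin and the z axis of housing_open, either way round below 0.15 rad and linear speed of each of housing_pinned, housing_open, pin below 0.02 m/s); the robot touches nothing.
It fails at once if a packed housing is shifted by more than 20 mm or tipped (distance of any of packed_1, packed_2, packed_3, packed_4 from where it was at the start of the episode above 0.02 m or angle between any of packed_1, packed_2, packed_3, packed_4's own z axis and vertical above 0.3 rad).
It fails at once if a housing is dropped into its compartment (faster than 0.7 m/s inside it) ((horizontal distance between housing_pinned and cell_1 below 0.03 m and z of housing_pinned in the frame of cell_1 below 0.035 m and linear speed of housing_pinned above 0.7 m/s) or (horizontal distance between housing_pinned and cell_2 below 0.03 m and z of housing_pinned in the frame of cell_2 below 0.035 m and linear speed of housing_pinned above 0.7 m/s) or (horizontal distance between housing_open and cell_1 below 0.03 m and z of housing_open in the frame of cell_1 below 0.035 m and linear speed of housing_open above 0.7 m/s) or (horizontal distance between housing_open and cell_2 below 0.03 m and z of housing_open in the frame of cell_2 below 0.035 m and linear speed of housing_open above 0.7 m/s)).
It fails at once if a bystander on the bench (fitting, screwdriver, scanner, bottle) is shifted by more than 30 mm (distance of any of fitting, screwdriver, scanner, oil_can from where it was at the start of the episode above 0.03 m).
It also fails if it takes over 72 s, if anything falls off the work surface, if the arm or the gripper's body presses on something with over 40 N, if the wrist force passes 120 N, or if a joint passes its speed limit or range.

## Working session

There is one attempt and no reset: what is moved stays moved. The work goes in short steps, Python scripts to look and compute and a tool call to move; the robot and the scene stay as the last step left them, time stands still between calls to the robot, and variables do not carry over. Pictures are saved under pics/ and viewed, at most 12 in all, crops included, and the job is handed in when it is done.

Besides the shell and the picture viewer there is one more tool, called after "Emit:" as name(argument=value, ...) on one line, values as JSON. drive_tool: Moves the arm, as the interface text tells. Its arguments: {"type":"object","properties":{"commands":{"type":"array"},"hand":{"type":"number"}},"required":["commands"]}

```bash
mkdir -p pics
cat > h.py <<'E'
import numpy as np, cv2
from station import ctrl, get_image, order, recognise
def K(p):
    h=p["image"].shape[0]; f=h/2/np.tan(np.radians(p["vfov"])/2)
    return np.array([[f,0,p["cx"]],[0,f,p["cy"]],[0,0,1.]]), np.array(p["distortion"],float)
F=np.diag([1,-1,-1.])
def proj(p,X):
    k,d=K(p); T=np.array(p["camera_from_world"]); X=np.atleast_2d(np.array(X,float))
    c=(F@(T[:3,:3]@X.T+T[:3,3:])).T
    return cv2.projectPoints(c,np.zeros(3),np.zeros(3),k,d)[0][:,0]
def ray(p,uv):
    k,d=K(p); T=np.array(p["camera_from_world"])
    n=cv2.undistortPoints(np.array([[uv]],float),k,d)[0,0]
    v=T[:3,:3].T@(F@np.array([n[0],n[1],1.])); o=-T[:3,:3].T@T[:3,3]
    return o,v/np.linalg.norm(v)
def atz(p,uv,z):
    o,v=ray(p,uv); return o+v*(z-o[2])/v[2]
def tri(p,a,q,b):
    o,v=ray(p,a); o2,w=ray(q,b)
    s=np.linalg.lstsq(np.c_[v,-w],o2-o,rcond=None)[0]
    A=o+v*s[0];B=o2+w*s[1]; return (A+B)/2,np.linalg.norm(A-B)
def save(img,n): cv2.imwrite("pics/"+n,img[:,:,::-1])
E
python3 - <<'E'
from h import *
for n in("top","side"):
    p=get_image(n); save(p["image"],n+"0.png")
    T=np.array(p["camera_from_world"]); print(n,(-T[:3,:3].T@T[:3,3]).round(),p["vfov"],p["distortion"])
    for c in("housing_pinned","housing_open","pin","pin_block","carton","cell_1","bore","housing_open_spout","oil_can"):
        for r in recognise(p,c)[:8]:
            e=np.array(r["extent"])*[512,384,512,384]; print(c,e.round(1),round(r["confidence"],2))
print(ctrl.observe())
E
```

```text
top [ 444.  -56. 1089.] 52.1628515645506 [0.00066921 0.         0.         0.         0.        ]
housing_pinned [305.4 254.1  22.5  20.9] 0.57
housing_pinned [259.5 205.1  20.9  22.1] 0.55
housing_pinned [261.7 247.8  21.3  21.7] 0.54
housing_open [351.7 216.5  28.2  19.8] 0.55
housing_open [311.1 130.1  18.6  22.8] 0.4
pin_block [301.9 173.3  20.5  27.1] 0.92
carton [131.1 213.5 100.7 103.3] 0.96
cell_1 [118.5 206.9  33.5  24.1] 0.69
bore [350.6 217.3  22.5  25.8] 0.82
housing_open_spout [352.8 216.   28.   25.6] 0.56
oil_can [262.9 249.8  22.3  17.9] 0.75
oil_can [312.3 130.1  18.5  21.3] 0.71
side [ 541. -798.  588.] 54.76467160755175 [-0.0800027  0.         0.         0.         0.       ]
housing_pinned [206.  224.3  22.5  42.1] 0.73
housing_pinned [194.9 257.3  25.   41. ] 0.71
housing_pinned [248.  218.5  17.6  40.1] 0.56
housing_open [239.4 306.2  32.4  45.2] 0.75
pin [239.9 165.7  81.5  42.9] 0.75
pin [298.9 252.2   9.3   6.6] 0.56
pin_block [292.9 260.9  32.6  26.2] 0.73
pin_block [269.4 150.3  14.3  26.3] 0.27
carton [241.  165.2  82.   42.6] 0.66
bore [240.  305.2  33.4 
[... 249 characters left out ...]
1.0, 'joint_pos': array([-1.31151194,  0.5911941 ,  0.04843314,  1.60845327, -0.03330952,
        0.94268405, -0.03368027]), 'qd': array([-0.00093845,  0.00072249,  0.00041303, -0.0012131 , -0.00190538,
        0.0006765 , -0.00039565]), 'joint_torque': array([ 1.13581369e-03, -5.48647463e+01,  1.54637318e+00, -1.98537004e+01,
        9.32007650e-03,  1.48150313e-03, -6.49312668e-06]), 'ee_pos': array([250.52125911, 680.37975962, 231.32512757]), 'tool_rot': array([2.24233028e-05, 1.75468605e-01, 9.84485026e-01, 3.14346827e-05]), 'ft_force': array([ 0.3504133 , -0.33515527,  0.0575464 ]), 'torque': array([-0.02960897,  0.02332417, -0.01711697]), 'grasp_force': 0.0, 'width': 85.89273805303334}
```

View pics/top0.png

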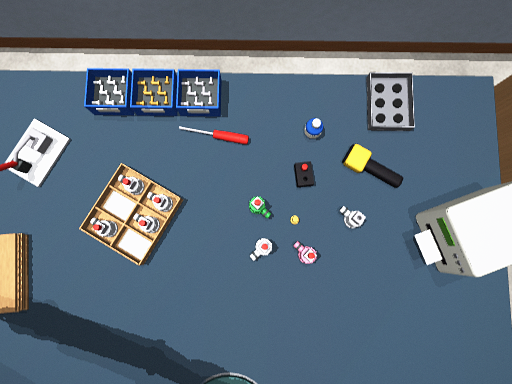

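View pics/side0.png

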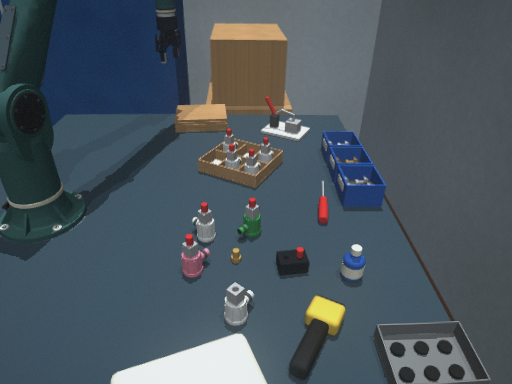

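The top view shows four housing shapes: green (258,205), pink (307,254), silver with a red head (262,248) and silver with no head (352,216). The silver pair fits, as aluminium with and without the pin. In the side view they are at (205,225) and (237,305). The carton's empty compartments are at about (120,206) and (132,243) in the top view. Next are enlarged crops to confirm and measure.

Run:
```python
from h import *
t=get_image("top"); s=get_image("side")
a=cv2.resize(t["image"][140:275,235:385],None,fx=4,fy=4,interpolation=cv2.INTER_CUBIC)
save(a,"crop_t.png")
b=t["image"][155:270,70:190]; save(cv2.resize(b,None,fx=5,fy=5,interpolation=cv2.INTER_CUBIC),"crop_c.png")
b=s["image"][190:330,170:370]; save(cv2.resize(b,None,fx=4,fy=4,interpolation=cv2.INTER_CUBIC),"crop_s.png")
for n,p in(("top",t),("side",s)):
    hsv=cv2.cvtColor(p["image"],cv2.COLOR_RGB2HSV)
    m=((hsv[...,0]<6)|(hsv[...,0]>174))&(hsv[...,1]>190)&(hsv[...,2]>90)
    k,l,st,c=cv2.connectedComponentsWithStats(m.astype(np.uint8))
    print(n,[(c[i].round(1).tolist(),int(st[i,4]),st[i,:4].tolist()) for i in range(1,k) if st[i,4]>8])
```

```text
top [([230.6, 136.7], 218, [213, 130, 36, 14]), ([7.1, 165.0], 73, [0, 161, 17, 9]), ([304.6, 166.6], 16, [302, 164, 6, 6])]
side []
```

View pics/crop_t.png

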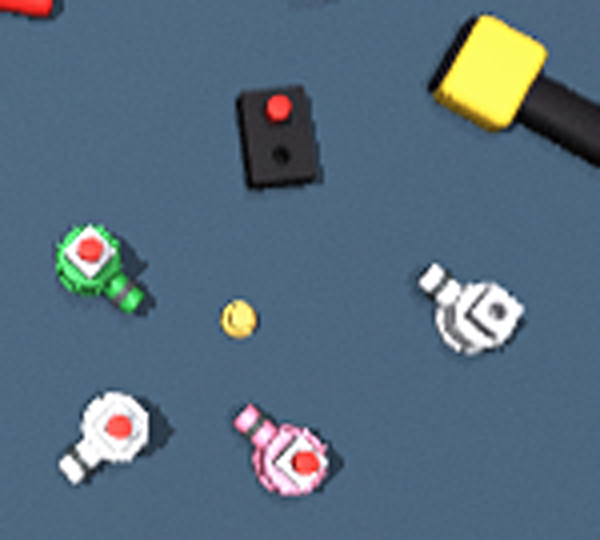

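View pics/crop_c.png

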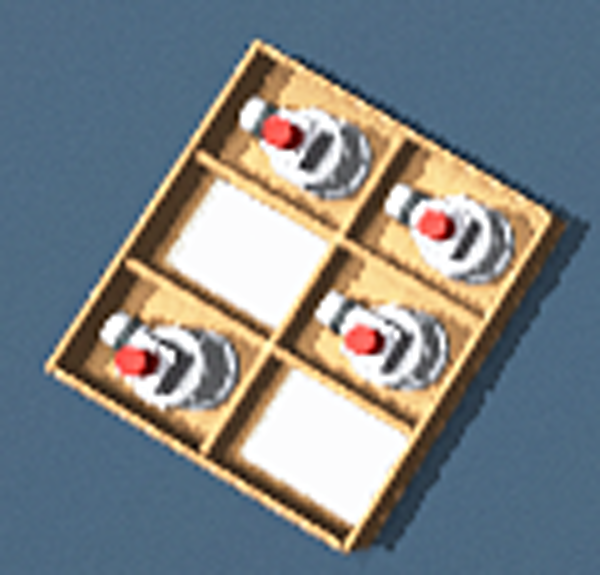

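View pics/crop_s.png

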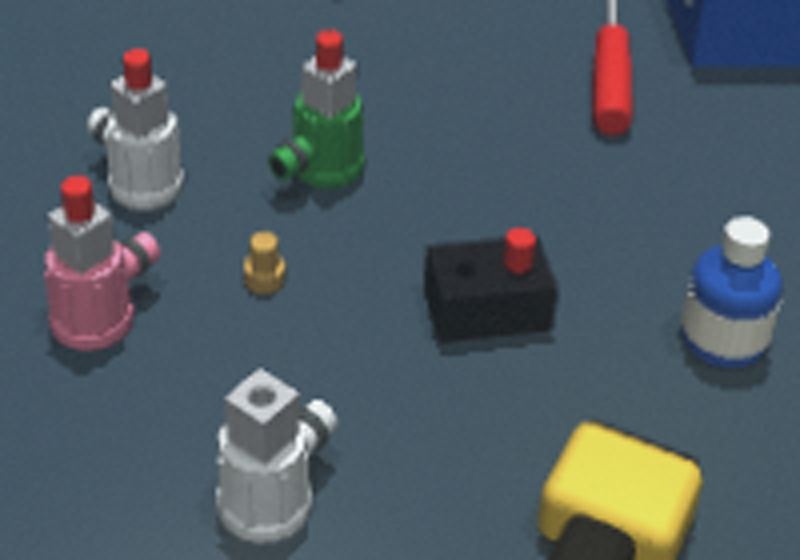

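The crops confirm it. In the top view the pinned silver housing's head is at (264,246) with its spout at (252,257). The open silver housing's bore is at (359,218) with its spout at (342,209). The green and pink ones are look-alikes. The pin head is at (304.6,166.6).

```bash
cat >> h.py <<'E'
ct=lambda u,v,x=235,y=140,s=4:((u+.5)/s-.5+x,(v+.5)/s-.5+y)
cs=lambda u,v:ct(u,v,170,190,4)
cc=lambda u,v:ct(u,v,70,155,5)
E
python3 - <<'E'
from h import *
from scipy.optimize import least_squares
t=get_image("top"); s=get_image("side"); 
for n,a,b in(("pinned head",(118,426),(138,54)),("pinned spout",(70,468),(98,125)),("open bore",(497,312),(262,396)),
 ("open spout",(430,276),(322,417)),("pin head",(279,107),(521,234)),("empty hole",(281,155),(466,270))):
    X,e=tri(t,ct(*a),s,cs(*b)); print(n,X.round(1),round(e,1))
P=[(257,40,96,104),(553,215,-96,104),(45,370,96,-104),(347,552,-96,-104),(404,135,0,104),(204,155+0,96,36),(128,263,96,-32),(343,238,0,34),(272,350,0,-34),(207,455,0,-104),(416,430,-94,-34),(485,315,-94,34)]
P[5]=(203,155,94,34); P[6]=(130,263,94,-34)
uv=np.array([cc(*q[:2]) for q in P])
def W(x):
    c,s_=np.cos(x[2]),np.sin(x[2]); return np.array([[x[0]+c*q[2]-s_*q[3],x[1]+s_*q[2]+c*q[3],42] for q in P])
r=least_squares(lambda x:(proj(t,W(x))-uv).ravel(),[400,280,.8],loss="soft_l1")
x=r.x; print("carton",x,np.degrees(x[2]),np.abs(r.fun).max().round(2)); print((proj(t,W(x))-uv).round(1).tolist())
c,s_=np.cos(x[2]),np.sin(x[2])
for n,(a,b) in(("cell A",(47,0)),("cell B",(-47,-68))):
    a-=11; X=[x[0]+c*a-s_*b,x[1]+s_*a+c*b]; print(n,np.round(X,1))
E
```

```text
pinned head [446.5 -85.8  99. ] 0.9
pinned spout [416.4 -56.6  25.3] 3.0
open bore [ 523.3 -329.6   77.5] 0.8
open spout [ 551.1 -298.2   27.9] 1.3
pin head [ 660.6 -193.    53.7] 0.8
empty hole [ 631.7 -197.1   31.6] 0.5
carton [567.55492743 273.4124865    2.20963221] 126.60259977998865 117.42
[[0.8, 88.5], [1.6, 11.3], [1.4, -40.7], [0.2, -117.4], [1.6, 48.3], [-2.1, 43.5], [-1.1, 1.2], [-0.6, 6.4], [-0.2, -36.4], [-1.2, -78.0], [-0.1, -72.3], [-0.0, -29.2]]
cell A [546.1 302.3]
cell B [656.7 267.4]
```

Run:
```python
from h import *
from scipy.optimize import least_squares
t=get_image("top"); s=get_image("side")
P=[(257,40,96,-104),(553,215,-96,-104),(45,370,96,104),(347,552,-96,104),(404,135,0,-104),(203,155,94,-34),(130,263,94,34),(343,238,0,-34),(272,350,0,34),(207,455,0,104),(416,430,-94,34),(485,315,-94,-34)]
uv=np.array([cc(*q[:2]) for q in P])
def W(x,P=P):
    c,s_=np.cos(x[2]),np.sin(x[2]); return np.array([[x[0]+c*q[2]-s_*q[3],x[1]+s_*q[2]+c*q[3],42] for q in P])
r=least_squares(lambda x:(proj(t,W(x))-uv).ravel(),[500,280,1.03])
x=r.x; print("carton",x,np.degrees(x[2])); print((proj(t,W(x))-uv).round(1).tolist())
for n,a,b in(("A",36,0),("B",-58,68)): print(n,W(x,[(0,0,a,b)]).round(1))
print("side corners",proj(s,W(x)[:4]).round(1).tolist())
def d(a,b): return np.degrees(np.arctan2(b[1]-a[1],b[0]-a[0]))
print("pinned yaw",d((446.5,-85.8),(416.4,-56.6)),"open",d((523.3,-329.6),(551.1,-298.2)))
# packed head check: heads triangulation from top at z=98
for q in((281,128),(434,224),(361,340),(135,358)): print(atz(t,cc(*q),98).round(1))
print([W(x,[(0,0,a,b)])[0].round(1).tolist() for a,b in((36,-68),(-58,-68),(-58,0),(36,68))])
```

```text
carton [528.34945437 271.11153552   1.06399586] 60.96247245507687
[[0.4, -0.1], [1.2, -0.3], [0.8, 0.1], [1.2, 0.3], [0.8, -1.8], [-2.1, -0.8], [-1.2, -0.8], [-0.8, -0.2], [-0.2, -0.7], [-1.4, 1.3], [0.8, 1.1], [0.5, 1.8]]
A [[545.8 302.6  42. ]]
B [[440.7 253.4  42. ]]
side corners [[282.4, 150.6], [255.5, 176.1], [228.5, 137.5], [196.7, 159.8]]
pinned yaw 135.86951505562854 open 48.47991750426968
[607.7 271.1  98. ]
[559.4 189.9  98. ]
[499.8 223.9  98. ]
[488.8 337.7  98. ]
[[605.3, 269.6, 42.0], [559.6, 187.4, 42.0], [500.2, 220.4, 42.0], [486.4, 335.6, 42.0]]
```

```bash
cat >> h.py <<'E'
def pose():
    o=ctrl.observe(); w,x,y,z=o["tool_rot"]
    yaw=np.degrees(np.arctan2(1-2*(x*x+z*z),2*(x*y-w*z)))  # direction of tool y
    return np.array([*o["ee_pos"],yaw]),o
def plan(calls):
    """calls: list of calls, each a list of (x,y,z,yaw) targets; prints tool-frame rows (cm,deg)"""
    P,o=pose(); print("now",P.round(1),"t",round(o["time"],2),"w",round(o["width"],1),"j",o["joint_pos"].round(2).tolist(),"F",o["ft_force"].round(1))
    for c in calls:
        a=np.radians(P[3]); ex=np.array([-np.sin(a),np.cos(a)]); ey=np.array([np.cos(a),np.sin(a)])
        for T in c:
            T=np.array(T,float); d=T-P; print("  row",[round(float(v),2) for v in(d[:2]@ex/10,d[:2]@ey/10,-d[2]/10)],"turn",round(-d[3],1))
        P=np.array(c[-1],float); print(" --")
E
python3 - <<'E'
from h import *
plan([[(400,480,230,60),(480,200,230,52)],[(520,0,220,48.5),(523.3,-329.6,140,48.5)]])
E
```

```text
now [250.5 680.4 231.3  69.8] t 1.3 w 85.4 j [-1.31, 0.59, 0.05, 1.61, -0.03, 0.94, -0.03] F [-1.   0.8 -0.1]
  row [-20.95, -13.64, 0.13] turn 9.8
  row [-38.13, -37.15, 0.13] turn 17.8
 --
  row [-15.47, -13.3, 1.0] turn 3.5
  row [-36.02, -39.07, 9.0] turn 3.5
 --
```

Emit:
drive_tool(commands=[[[-5,-3.2,0,0,0,2],[-10,-6.5,0,0,0,4],[-14.5,-9.5,0,0,0,7],[-19,-13,0,0,0,10],[-23,-17,0,0,0,12],[-27,-21,0,0,0,14],[-30,-25,0,0,0,16],[-33,-29,0,0,0,18]]], hand=8.5)

```text
time: 2.1
ee_pos: [447.4, 333.0, 231.7]
tool_rot: [0.0, 0.328, 0.945, 0.0]
ft_force: [0.5, 0.5, -0.4]
width: 84.9
grasp_force: 0.0
```

Run:
```python
from h import *
plan([[(500,0,210,48.5),(515,-80,200,48.5)],[(523.3,-329.6,120,48.5)]])
```

```text
now [447.4 333.  231.7  51.7] t 2.1 w 84.9 j [-0.84, 0.38, 0.16, 2.0, -0.09, 0.77, 0.27] F [ 0.5  0.5 -0.4]
  row [-24.77, -22.87, 2.17] turn 3.2
  row [-30.91, -28.22, 3.17] turn 3.2
 --
  row [-17.16, -18.14, 8.0] turn -0.0
 --
```

Emit:
drive_tool(commands=[[[-3.5,-3.2,0.5,0,0,1],[-7,-6.4,1,0,0,2],[-10.5,-9.6,1.5,0,0,3],[-14,-12.8,2,0,0,3],[-18,-16,2,0,0,3],[-22,-20,2,0,0,3],[-26,-24,3,0,0,3],[-31,-28,3,0,0,3]]])

```text
time: 2.9
ee_pos: [510.0, -50.5, 201.9]
tool_rot: [-0.0, 0.352, 0.936, -0.0]
ft_force: [0.7, 0.1, 0.5]
width: 84.9
grasp_force: 0.0
```

Run:
```python
from h import *
plan([[(523.3,-329.6,110,48.5)]])
```

```text
now [510.  -50.5 201.9  48.8] t 2.9 w 84.9 j [-0.16, 0.37, 0.22, 2.12, -0.13, 0.66, 1.0] F [0.7 0.1 0.5]
  row [-19.38, -20.13, 9.19] turn 0.3
 --
```

Emit:
drive_tool(commands=[[[-3,-3,0,0,0,0],[-6,-6.2,1,0,0,0],[-9,-9.4,2,0,0,0],[-12,-12.6,4,0,0,0],[-15,-16,6,0,0,0],[-17,-18,8,0,0,0],[-17.5,-18.2,9,0,0,0],[-17.5,-18.2,9,0,0,0]]])

```text
time: 3.7
ee_pos: [521.7, -301.4, 110.8]
tool_rot: [-0.001, 0.353, 0.936, 0.0]
ft_force: [0.0, 2.1, -0.0]
width: 85.1
grasp_force: 0.0
```

Run:
```python
from h import *
plan([[(523.3,-329.6,54,48.5)]])
```

```text
now [ 521.7 -301.4  110.8   48.7] t 3.7 w 85.1 j [0.32, 0.61, 0.18, 1.98, -0.19, 0.58, 1.48] F [ 0.   2.1 -0. ]
  row [-1.98, -2.01, 5.68] turn 0.2
 --
```

Emit:
drive_tool(commands=[[[-2,-2,0,0,0,0],[-2,-2,1.4,0,0,0],[-2,-2,2.8,0,0,0],[-2,-2,4.2,0,0,0],[-2,-2,5.6,0,0,0],[-2,-2,5.6,0,0,0],[-2,-2,5.6,0,0,0],[-2,-2,5.6,0,0,0]]])

```text
time: 4.5
ee_pos: [524.7, -329.1, 56.5]
tool_rot: [0.0, 0.352, 0.936, -0.0]
ft_force: [-0.1, -0.3, 0.7]
width: 85.0
grasp_force: 0.0
```

Run:
```python
from h import *
plan([[(523.3,-329.6,54,48.5)]])
t=get_image("top"); s=get_image("side")
a=cv2.resize(t["image"][175:265,310:410],None,fx=4,fy=4,interpolation=cv2.INTER_CUBIC)
b=cv2.resize(s["image"][240:330,190:290],None,fx=4,fy=4,interpolation=cv2.INTER_CUBIC)
save(np.hstack([a,b]),"g1.png")
```

```text
now [ 524.7 -329.1   56.5   48.8] t 4.5 w 85.0 j [0.38, 0.7, 0.15, 1.96, -0.21, 0.49, 1.53] F [-0.1 -0.3  0.7]
  row [0.07, -0.12, 0.25] turn 0.3
 --
```

View pics/g1.png

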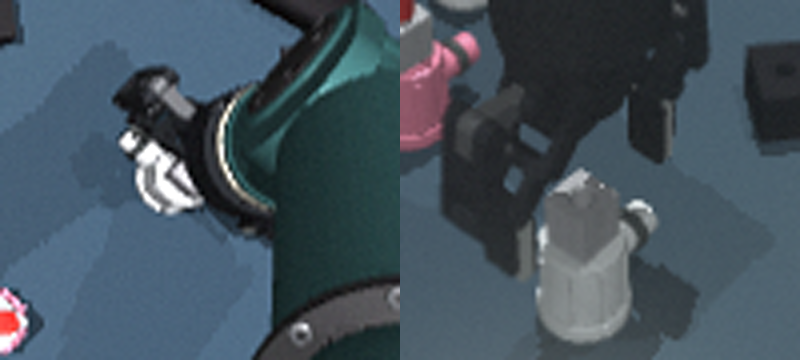

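The view shows the fingers straddling the neck (side view (580,200)) with their pads clear of the spout. Closing now to centre it, then I will regrip at 90°.

Emit:
drive_tool(commands=[[[0,0,0.2,0,0,0],[0,0,0.2,0,0,0],[0,0,0.2,0,0,0],[0,0,0.2,0,0,0],[0,0,0.2,0,0,0],[0,0,0.2,0,0,0],[0,0,0.2,0,0,0],[0,0,0.2,0,0,0]]], hand=1)

```text
time: 5.4
ee_pos: [524.3, -329.3, 54.4]
tool_rot: [0.0, 0.352, 0.936, -0.0]
ft_force: [0.2, -0.7, 3.6]
width: 22.7
grasp_force: 59.3
```

Emit:
drive_tool(commands=[[[0,0,0,0,0,0],[0,0,0,0,0,0],[0,0,0,0,0,0],[0,0,0,0,0,8],[0,0,0,0,0,16],[0,0,0,0,0,24],[0,0,0,0,0,32],[0,0,0,0,0,40]]], hand=6)

```text
time: 6.2
ee_pos: [524.4, -328.9, 54.0]
tool_rot: [-0.0, 0.653, 0.757, 0.0]
ft_force: [0.0, 0.6, 0.5]
width: 60.2
grasp_force: 0.0
```

Emit:
drive_tool(commands=[[[0,0,0,0,0,8],[0,0,0,0,0,16],[0,0,0,0,0,24],[0,0,0,0,0,32],[0,0,0,0,0,40],[0,0,0,0,0,48],[0,0,0,0,0,50],[0,0,0,0,0,50]]])

```text
time: 7.0
ee_pos: [524.4, -328.8, 53.9]
tool_rot: [-0.0, 0.91, 0.414, -0.0]
ft_force: [-0.3, -0.0, 0.1]
width: 59.9
grasp_force: 0.0
```

Emit:
drive_tool(commands=[[[0,0,0,0,0,0],[0,0,0,0,0,0],[0,0,0,0,0,0],[0,0,0,0,0,0],[0,0,0,0,0,0],[0,0,0,0,0,0],[0,0,0,0,0,0],[0,0,0,0,0,0]]], hand=1)

```text
time: 7.8
ee_pos: [524.2, -329.2, 54.4]
tool_rot: [-0.0, 0.911, 0.413, 0.0]
ft_force: [-1.3, 0.8, 4.0]
width: 23.0
grasp_force: 59.6
```

Run:
```python
from h import *
plan([[(520,-315,175,-40),(530,-50,180,-30)],[(470,100,180,-29),(441,254,180,-29)]])
```

```text
now [ 524.2 -329.2   54.4  -41.2] t 7.8 w 23.0 j [0.11, 0.78, 0.56, 1.98, -0.73, 0.6, 0.45] F [-1.3  0.8  4. ]
  row [0.79, -1.25, -12.06] turn -1.2
  row [21.38, -17.96, -12.56] turn -11.2
 --
  row [9.99, -12.7, -0.0] turn -1.0
  row [21.88, -22.91, -0.0] turn -1.0
 --
```

Emit:
drive_tool(commands=[[[0,0,-1,0,0,0],[0,0,-3.5,0,0,0],[0,0,-6.5,0,0,0],[0.5,-0.5,-9.5,0,0,-2],[2,-2,-12,0,0,-4],[4.5,-4,-12.5,0,0,-6],[7.5,-6.5,-12.5,0,0,-8],[10.5,-9,-12.5,0,0,-11]]])

```text
time: 8.6
ee_pos: [525.6, -189.6, 179.5]
tool_rot: [0.0, 0.867, 0.499, 0.0]
ft_force: [0.7, -0.3, -2.7]
width: 23.0
grasp_force: 59.1
```

Run:
```python
from h import *
plan([[(530,-50,180,-29),(500,50,180,-29)],[(441,254,180,-29)]])
```

```text
now [ 525.6 -189.6  179.5  -30.2] t 8.6 w 23.0 j [-0.23, 0.55, 0.7, 2.05, -0.53, 0.73, 0.28] F [ 0.7 -0.3 -2.7]
  row [12.29, -6.63, -0.05] turn -1.2
  row [19.43, -14.25, -0.05] turn -1.2
 --
  row [14.98, -15.05, -0.0] turn -0.0
 --
```

Emit:
drive_tool(commands=[[[2.7,-1.5,0,0,0,0],[5.5,-3.2,0,0,0,-1],[8.5,-5,0,0,0,-1],[11.5,-7.5,0,0,0,-1],[14.5,-10.5,0,0,0,-1],[17.5,-13.5,0,0,0,-1],[20.5,-16.5,0,0,0,-1],[23,-19,0,0,0,-1]]])

```text
time: 9.4
ee_pos: [476.0, 106.0, 179.0]
tool_rot: [-0.0, 0.862, 0.507, -0.0]
ft_force: [1.0, -0.7, -1.7]
width: 23.0
grasp_force: 59.1
```

Run:
```python
from h import *
plan([[(441,254,180,-29)]])
```

```text
now [476.  106.  179.  -29.1] t 9.4 w 23.0 j [-0.87, 0.48, 0.76, 2.2, -0.54, 0.66, -0.23] F [ 1.  -0.7 -1.7]
  row [11.22, -10.26, -0.1] turn -0.1
 --
```

Emit:
drive_tool(commands=[[[2.5,-2.3,0,0,0,0],[5,-4.6,0,0,0,0],[7.5,-6.6,0,0,0,0],[9,-8,0,0,0,0],[9.5,-8.5,0,0,0,0],[9.5,-8.5,0,0,0,0],[9.5,-8.5,0,0,0,0],[9.5,-8.5,0,0,0,0]]])

```text
time: 10.2
ee_pos: [449.9, 226.1, 179.3]
tool_rot: [0.0, 0.863, 0.505, -0.0]
ft_force: [-0.1, 0.1, -2.1]
width: 22.8
grasp_force: 59.1
```

Run:
```python
from h import *
plan([[(441,254.2,120,-29)]])
t=get_image("top"); s=get_image("side")
a=cv2.resize(t["image"][160:270,70:190],None,fx=3.3,fy=3.3,interpolation=cv2.INTER_CUBIC)
b=cv2.resize(s["image"][80:190,180:300],None,fx=3.3,fy=3.3,interpolation=cv2.INTER_CUBIC)
save(np.hstack([a,b]),"p1.png")
```

```text
now [449.9 226.1 179.3 -29.4] t 10.2 w 22.8 j [-1.12, 0.5, 0.77, 2.17, -0.56, 0.68, -0.47] F [-0.1  0.1 -2.1]
  row [2.02, -2.15, 5.93] turn -0.4
 --
```

View pics/p1.png

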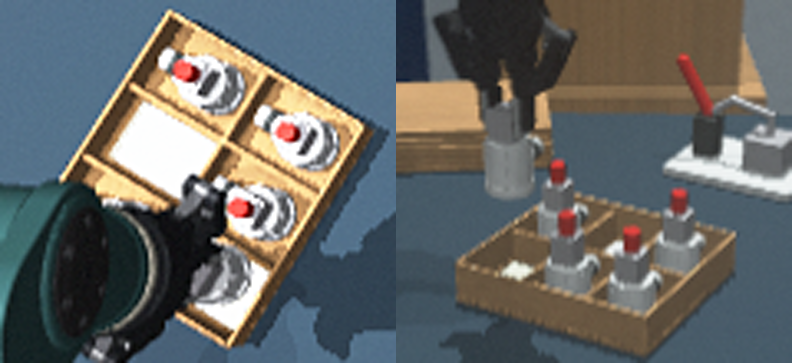

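The housing hangs above cell B with its spout towards carton +x, clear of the neighbours. Next I centre it and lower it.

Emit:
drive_tool(commands=[[[1,-1,0,0,0,0],[2,-2,0,0,0,0],[2,-2.1,1,0,0,0],[2,-2.1,2.5,0,0,0],[2,-2.1,4.5,0,0,0],[2,-2.1,6.5,0,0,0],[2,-2.1,7,0,0,0],[2,-2.1,7,0,0,0]]])

```text
time: 11.1
ee_pos: [440.2, 255.5, 108.2]
tool_rot: [0.0, 0.862, 0.506, -0.001]
ft_force: [-0.1, -0.2, -1.7]
width: 23.1
grasp_force: 59.0
```

Run:
```python
from h import *
plan([[(441,254.2,58.5,-29)]])
```

```text
now [440.2 255.5 108.2 -29.2] t 11.1 w 23.1 j [-1.06, 0.61, 0.63, 2.2, -0.7, 0.54, -0.41] F [-0.1 -0.2 -1.7]
  row [-0.08, 0.13, 4.97] turn -0.2
 --
```

Emit:
drive_tool(commands=[[[0,0.1,1,0,0,0],[0,0.1,2,0,0,0],[0,0.1,3,0,0,0],[0,0.1,4,0,0,0],[0,0.1,4.5,0,0,0],[0,0.1,4.8,0,0,0],[0,0.1,4.9,0,0,0],[0,0.1,4.9,0,0,0]]])

```text
time: 11.9
ee_pos: [441.9, 255.2, 60.2]
tool_rot: [0.0, 0.863, 0.506, 0.0]
ft_force: [-0.1, -0.6, -2.3]
width: 23.0
grasp_force: 59.1
```

Emit:
drive_tool(commands=[[[0,0,0.05,0,0,0],[0,0,0.1,0,0,0],[0,0,0.15,0,0,0],[0,0,0.2,0,0,0],[0,0,0.2,0,0,0],[0,0,0.2,0,0,0],[0,0,0.2,0,0,0],[0,0,0.2,0,0,0]]])

```text
time: 12.7
ee_pos: [441.8, 255.3, 58.4]
tool_rot: [-0.0, 0.863, 0.506, 0.0]
ft_force: [-1.9, -0.1, 3.5]
width: 23.2
grasp_force: 59.7
```

Emit:
drive_tool(commands=[[[0,0,0,0,0,0],[0,0,0,0,0,0],[0,0,0,0,0,0],[0,0,-1,0,0,0],[0,0,-3,0,0,0],[0,0,-6.5,0,0,0],[0,0,-10.5,0,0,0],[0,0,-14,0,0,0]]], hand=4)

```text
time: 13.5
ee_pos: [441.8, 254.8, 200.2]
tool_rot: [0.0, 0.863, 0.506, 0.0]
ft_force: [0.7, 0.4, 1.0]
width: 40.0
grasp_force: 0.0
```

Run:
```python
from h import *
plan([[(480,100,200,-10),(530,-10,200,5)],[(660.6,-193,130,46)]])
```

```text
now [441.8 254.8 200.2 -29.3] t 13.5 w 40.0 j [-1.21, 0.48, 0.82, 2.14, -0.53, 0.73, -0.55] F [0.7 0.4 1. ]
  row [-11.64, 10.89, 0.02] turn -19.3
  row [-18.79, 20.63, 0.02] turn -34.3
 --
  row [-19.37, 11.42, 7.0] turn -41.0
 --
```

Emit:
drive_tool(commands=[[[-3.5,3,0,0,0,0],[-7,6,0,0,0,0],[-10.5,10,0,0,0,0],[-13.5,14,0,0,0,0],[-16,18,0,0,0,0],[-19,22,1,0,0,0],[-22,26,2,0,0,0],[-24.5,30,3,0,0,0]]])

```text
time: 14.3
ee_pos: [583.9, -106.9, 168.6]
tool_rot: [-0.0, 0.863, 0.506, 0.0]
ft_force: [0.7, 0.9, -0.1]
width: 40.1
grasp_force: 0.0
```

Run:
```python
from h import *
plan([[(660.6,-193,90,-29)]])
```

```text
now [ 583.9 -106.9  168.6  -29.3] t 14.3 w 40.1 j [-0.37, 0.61, 0.7, 1.98, -0.56, 0.75, 0.15] F [ 0.7  0.9 -0.1]
  row [-3.76, 10.9, 7.86] turn -0.3
 --
```

Emit:
drive_tool(commands=[[[-1,3,0,0,0,0],[-2,6,1.5,0,0,0],[-3,9,3,0,0,0],[-3.7,10.7,5,0,0,0],[-3.7,10.9,7,0,0,0],[-3.7,10.9,8,0,0,0],[-3.7,10.9,8,0,0,0],[-3.7,10.9,8,0,0,0]]])

```text
time: 15.1
ee_pos: [660.4, -188.7, 88.4]
tool_rot: [-0.001, 0.862, 0.506, -0.0]
ft_force: [-0.1, 0.7, 0.4]
width: 39.7
grasp_force: 0.0
```

Run:
```python
from h import *
plan([[(660.6,-193,36,-29)]])
```

```text
now [ 660.4 -188.7   88.4  -29.1] t 15.1 w 39.7 j [-0.17, 0.8, 0.6, 1.81, -0.64, 0.74, 0.27] F [-0.1  0.7  0.4]
  row [-0.36, 0.23, 5.24] turn -0.1
 --
```

Emit:
drive_tool(commands=[[[-0.3,0.2,0,0,0,0],[-0.3,0.2,1.5,0,0,0],[-0.3,0.2,3,0,0,0],[-0.3,0.2,4.5,0,0,0],[-0.3,0.2,5.1,0,0,0],[-0.3,0.2,5.1,0,0,0],[-0.3,0.2,5.1,0,0,0],[-0.3,0.2,5.1,0,0,0]]])

```text
time: 15.9
ee_pos: [661.7, -194.1, 37.8]
tool_rot: [0.0, 0.863, 0.506, 0.0]
ft_force: [0.0, 0.4, -0.0]
width: 39.9
grasp_force: 0.0
```

Emit:
drive_tool(commands=[[[0,0,0,0,0,0],[0,0,0,0,0,0],[0,0,0,0,0,0],[0,0,0,0,0,0],[0,0,0,0,0,0],[0,0,0,0,0,0],[0,0,0,0,0,0],[0,0,0,0,0,0]]], hand=0.5)

```text
time: 16.7
ee_pos: [661.7, -193.9, 38.0]
tool_rot: [0.0, 0.863, 0.506, 0.0]
ft_force: [-1.7, 1.3, 5.9]
width: 13.4
grasp_force: 58.7
```

Emit:
drive_tool(commands=[[[0,0,0,0,0,0],[0,0,0,0,0,0],[0,0,0,0,0,-8],[0,0,0,0,0,-16],[0,0,0,0,0,-24],[0,0,0,0,0,-32],[0,0,0,0,0,-40],[0,0,0,0,0,-48]]], hand=4)

```text
time: 17.5
ee_pos: [660.8, -193.6, 36.7]
tool_rot: [-0.0, 0.58, 0.815, -0.0]
ft_force: [0.0, 0.4, -0.9]
width: 39.9
grasp_force: 0.0
```

Emit:
drive_tool(commands=[[[0,0,0,0,0,-8],[0,0,0,0,0,-16],[0,0,0,0,0,-24],[0,0,0,0,0,-32],[0,0,0,0,0,-40],[0,0,0,0,0,-42],[0,0,0,0,0,-42],[0,0,0,0,0,-42]]])

```text
time: 18.3
ee_pos: [661.0, -193.8, 37.0]
tool_rot: [-0.0, 0.253, 0.967, -0.0]
ft_force: [-0.4, 0.5, 0.5]
width: 40.1
grasp_force: 0.0
```

Emit:
drive_tool(commands=[[[0,0,0,0,0,0],[0,0,0,0,0,0],[0,0,0,0,0,0],[0,0,0,0,0,0],[0,0,0,0,0,0],[0,0,0,0,0,0],[0,0,0,0,0,0],[0,0,0,0,0,0]]], hand=0.5)

```text
time: 19.1
ee_pos: [661.4, -193.7, 37.4]
tool_rot: [0.0, 0.252, 0.968, 0.0]
ft_force: [-0.3, 0.5, 1.3]
width: 13.3
grasp_force: 58.6
```

Run:
```python
from h import *
plan([[(661,-190,120,61),(600,-60,160,61)],[(441.8,255.3,160,61)]])
```

```text
now [ 661.4 -193.7   37.4   60.8] t 19.1 w 13.3 j [0.12, 0.79, 0.14, 1.8, -0.19, 0.57, 1.45] F [-0.3  0.5  1.3]
  row [0.21, 0.3, -8.26] turn -0.2
  row [11.88, 8.67, -12.26] turn -0.2
 --
  row [29.12, 19.91, -0.0] turn -0.0
 --
```

Emit:
drive_tool(commands=[[[0,0,-1,0,0,0],[0,0,-3,0,0,0],[0,0,-5.5,0,0,0],[0.5,0.5,-8.5,0,0,0],[2.5,2,-11,0,0,0],[5.5,4,-12.5,0,0,0],[9,6.5,-12.5,0,0,0],[12.5,9,-12.5,0,0,0]]])

```text
time: 19.9
ee_pos: [595.8, -53.5, 163.7]
tool_rot: [0.001, 0.253, 0.968, 0.0]
ft_force: [0.4, 0.0, -0.4]
width: 13.2
grasp_force: 58.5
```

Emit:
drive_tool(commands=[[[3.5,2.5,0,0,0,0],[7,5,0,0,0,0],[10.5,7.5,0,0,0,0],[14,10,0,0,0,0],[17.5,12,0,0,0,0],[21,14,0,0,0,0],[24.5,16.5,0,0,0,0],[27,18,0,0,0,0]]])

```text
time: 20.7
ee_pos: [446.8, 237.7, 162.8]
tool_rot: [-0.0, 0.251, 0.968, 0.001]
ft_force: [0.2, 0.7, 0.3]
width: 13.3
grasp_force: 58.5
```

Run:
```python
from h import *
plan([[(441.8,255.3,130,61)]])
```

```text
now [446.8 237.7 162.8  61. ] t 20.7 w 13.3 j [-0.74, 0.43, 0.21, 2.16, -0.17, 0.56, 0.66] F [0.2 0.7 0.3]
  row [1.29, 1.3, 3.28] turn -0.0
 --
```

Emit:
drive_tool(commands=[[[0.6,0.6,0,0,0,0],[1.2,1.2,0,0,0,0],[1.3,1.3,1,0,0,0],[1.3,1.3,2.5,0,0,0],[1.3,1.3,4,0,0,0],[1.3,1.3,4,0,0,0],[1.3,1.3,4,0,0,0],[1.3,1.3,4,0,0,0]]])

```text
time: 21.5
ee_pos: [444.1, 251.7, 122.6]
tool_rot: [0.0, 0.253, 0.967, 0.0]
ft_force: [-1.2, 0.8, -0.4]
width: 12.9
grasp_force: 58.6
```

Run:
```python
from h import *
plan([[(441.8,255.3,118,61)]]);plan([[(441.8,255.3,118,61)]])
s=get_image("side")
plan([[(441.8,255.3,118,61)]])
b=cv2.resize(s["image"][85:180,180:280],None,fx=6,fy=6,interpolation=cv2.INTER_CUBIC)
save(b,"ins.png")
```

```text
now [444.1 251.7 122.6  60.7] t 21.5 w 12.9 j [-0.74, 0.5, 0.19, 2.18, -0.19, 0.48, 0.65] F [-1.2  0.8 -0.4]
  row [0.37, 0.2, 0.46] turn -0.3
 --
now [444.1 251.7 122.6  60.7] t 21.5 w 12.9 j [-0.74, 0.5, 0.19, 2.18, -0.19, 0.48, 0.65] F [-1.2  0.8 -0.4]
  row [0.37, 0.2, 0.46] turn -0.3
 --
now [444.  252.  122.8  60.7] t 21.55 w 13.0 j [-0.74, 0.5, 0.19, 2.18, -0.19, 0.48, 0.65] F [-0.7  0.1 -0.1]
  row [0.35, 0.18, 0.48] turn -0.3
 --
```

View pics/ins.png

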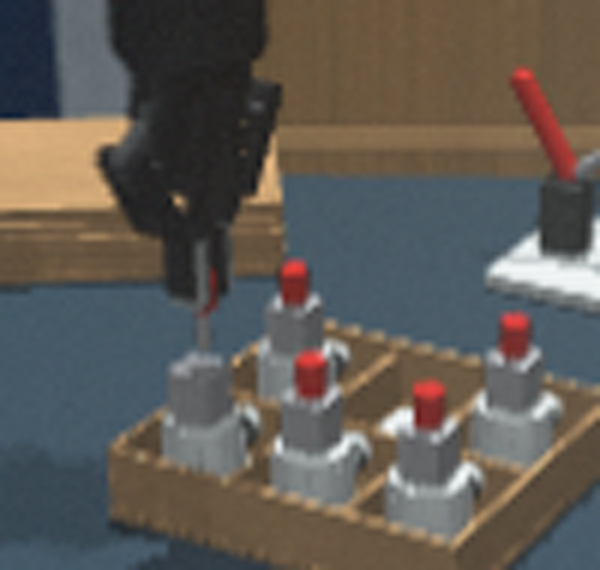

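The housing stands in cell B. The pin shank (203,330) is just right of the neck centre (198,360), which matches the computed correction.

Emit:
drive_tool(commands=[[[0.35,0.2,0,0,0,0],[0.35,0.2,0,0,0,0],[0.35,0.2,0.3,0,0,0],[0.35,0.2,0.5,0,0,0],[0.35,0.2,0.5,0,0,0],[0.35,0.2,0.5,0,0,0],[0.35,0.2,0.5,0,0,0],[0.35,0.2,0.5,0,0,0]]])

```text
time: 22.35
ee_pos: [441.2, 255.8, 117.3]
tool_rot: [0.0, 0.252, 0.968, 0.0]
ft_force: [0.4, -0.0, -0.5]
width: 13.2
grasp_force: 58.6
```

Emit:
drive_tool(commands=[[[-0.05,0,0.2,0,0,0],[-0.05,0,0.4,0,0,0],[-0.05,0,0.6,0,0,0],[-0.05,0,0.8,0,0,0],[-0.05,0,1,0,0,0],[-0.05,0,1.2,0,0,0],[-0.05,0,1.2,0,0,0],[-0.05,0,1.2,0,0,0]]])

```text
time: 23.15
ee_pos: [441.5, 255.6, 105.2]
tool_rot: [-0.0, 0.252, 0.968, -0.0]
ft_force: [0.6, -0.1, 0.1]
width: 13.4
grasp_force: 58.6
```

Emit:
drive_tool(commands=[[[0,0,0.3,0,0,0],[0,0,0.6,0,0,0],[0,0,0.9,0,0,0],[0,0,1.2,0,0,0],[0,0,1.4,0,0,0],[0,0,1.5,0,0,0],[0,0,1.6,0,0,0],[0,0,1.6,0,0,0]]])

```text
time: 23.95
ee_pos: [441.5, 255.5, 89.1]
tool_rot: [-0.0, 0.252, 0.968, -0.0]
ft_force: [-0.3, -0.4, -1.4]
width: 13.2
grasp_force: 58.6
```

Emit:
drive_tool(commands=[[[0,0,0.05,0,0,0],[0,0,0.1,0,0,0],[0,0,0.15,0,0,0],[0,0,0.2,0,0,0],[0,0,0.2,0,0,0],[0,0,0.2,0,0,0],[0,0,0.2,0,0,0],[0,0,0.2,0,0,0]]])

```text
time: 24.75
ee_pos: [441.6, 255.6, 87.3]
tool_rot: [0.0, 0.252, 0.968, 0.0]
ft_force: [0.2, 0.1, 1.1]
width: 13.2
grasp_force: 58.7
```

Emit:
drive_tool(commands=[[[0,0,0.05,0,0,0],[0,0,0.1,0,0,0],[0,0,0.15,0,0,0],[0,0,0.2,0,0,0],[0,0,0.2,0,0,0],[0,0,0.2,0,0,0],[0,0,0.2,0,0,0],[0,0,0.2,0,0,0]]])

```text
time: 25.55
ee_pos: [441.9, 255.7, 87.1]
tool_rot: [0.0, 0.252, 0.968, 0.001]
ft_force: [-3.3, -1.1, 18.5]
width: 13.1
grasp_force: 60.4
```

Emit:
drive_tool(commands=[[[0,0,0,0,0,0],[0,0,0,0,0,0],[0,0,0,0,0,0],[0,0,-1,0,0,0],[0,0,-3,0,0,0],[0,0,-6.5,0,0,0],[0,0,-9.5,0,0,0],[0,0,-11,0,0,0]]], hand=4)

```text
time: 26.35
ee_pos: [442.7, 256.1, 198.1]
tool_rot: [0.001, 0.252, 0.968, 0.002]
ft_force: [-0.1, -0.5, 0.2]
width: 39.9
grasp_force: 0.0
```

Run:
```python
from h import *
plan([[(460,100,195,50),(446.5,-75,180,46)]])
t=get_image("top");s=get_image("side")
a=cv2.resize(t["image"][160:270,70:190],None,fx=3.3,fy=3.3,interpolation=cv2.INTER_CUBIC)
b=cv2.resize(s["image"][90:200,180:300],None,fx=3.3,fy=3.3,interpolation=cv2.INTER_CUBIC)
save(np.hstack([a,b]),"p2.png")
```

```text
now [442.7 256.1 198.1  60.8] t 26.35 w 39.9 j [-0.8, 0.38, 0.24, 2.13, -0.15, 0.65, 0.6] F [-0.1 -0.5  0.2]
  row [-9.13, -12.78, 0.31] turn 10.8
  row [-16.5, -28.71, 1.81] turn 14.8
 --
```

View pics/p2.png

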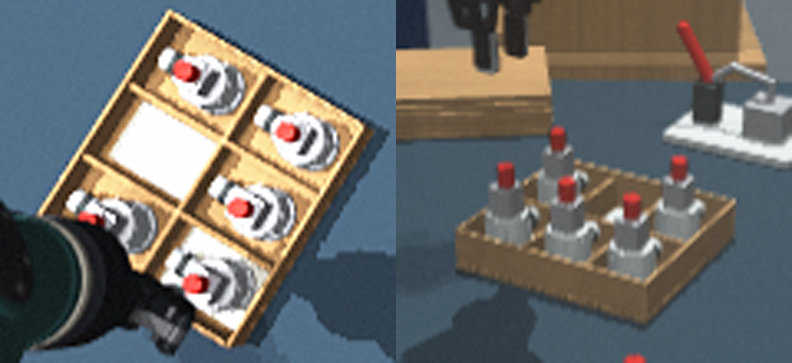

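The first housing is packed with its pin seated like the others. Now the pinned one.

Emit:
drive_tool(commands=[[[-3,-3.5,0,0,0,3],[-6,-7,0,0,0,6],[-8.5,-11,0,0,0,9],[-10.5,-15,0,0,0,12],[-12.5,-19,0,0,0,15],[-14.5,-23,1,0,0,15],[-16.5,-26.5,2,0,0,15],[-16.5,-28.5,2,0,0,15]]], hand=7)

```text
time: 27.25
ee_pos: [445.9, -77.7, 173.9]
tool_rot: [-0.0, 0.379, 0.925, -0.001]
ft_force: [-0.7, -0.0, -1.1]
width: 69.8
grasp_force: 0.0
```

Run:
```python
from h import *
plan([[(446.5,-85.8,125,46)]])
```

```text
now [445.9 -77.7 173.9  45.5] t 27.25 w 69.8 j [-0.19, 0.36, 0.33, 2.27, -0.22, 0.54, 1.1] F [-0.7 -0.  -1.1]
  row [-0.61, -0.54, 4.89] turn -0.5
 --
```

Emit:
drive_tool(commands=[[[-0.6,-0.5,0,0,0,0],[-0.6,-0.5,1.5,0,0,0],[-0.6,-0.5,3,0,0,0],[-0.6,-0.5,4.5,0,0,0],[-0.6,-0.5,5,0,0,0],[-0.6,-0.5,5,0,0,0],[-0.6,-0.5,5,0,0,0],[-0.6,-0.5,5,0,0,0]]])

```text
time: 28.05
ee_pos: [447.9, -81.3, 125.8]
tool_rot: [0.001, 0.376, 0.927, 0.0]
ft_force: [-0.4, -0.5, 0.3]
width: 69.9
grasp_force: 0.0
```

Run:
```python
from h import *
plan([[(446.5,-85.8,54.5,46)]])
```

```text
now [447.9 -81.3 125.8  45.8] t 28.05 w 69.9 j [-0.12, 0.45, 0.26, 2.3, -0.28, 0.42, 1.18] F [-0.4 -0.5  0.3]
  row [-0.22, -0.42, 7.13] turn -0.2
 --
```

Emit:
drive_tool(commands=[[[-0.2,-0.4,0,0,0,0],[-0.2,-0.4,1.5,0,0,0],[-0.2,-0.4,3,0,0,0],[-0.2,-0.4,4.5,0,0,0],[-0.2,-0.4,6,0,0,0],[-0.2,-0.4,7,0,0,0],[-0.2,-0.4,7,0,0,0],[-0.2,-0.4,7,0,0,0]]])

```text
time: 28.85
ee_pos: [446.1, -86.0, 55.5]
tool_rot: [0.0, 0.376, 0.926, 0.0]
ft_force: [0.4, -0.2, 0.7]
width: 70.0
grasp_force: 0.0
```

Run:
```python
from h import *
plan([[(446.5,-85.8,54.5,46)]])
```

```text
now [446.1 -86.   55.5  45.8] t 28.85 w 70.0 j [-0.02, 0.59, 0.15, 2.33, -0.35, 0.24, 1.24] F [ 0.4 -0.2  0.7]
  row [-0.02, 0.04, 0.1] turn -0.2
 --
```

Emit:
drive_tool(commands=[[[0,0,0.1,0,0,0],[0,0,0.1,0,0,0],[0,0,0.1,0,0,0],[0,0,0.1,0,0,0],[0,0,0.1,0,0,0],[0,0,0.1,0,0,0],[0,0,0.1,0,0,0],[0,0,0.1,0,0,0]]], hand=1)

```text
time: 29.65
ee_pos: [446.3, -85.8, 54.8]
tool_rot: [0.0, 0.376, 0.926, 0.0]
ft_force: [-0.6, 0.1, 6.0]
width: 22.7
grasp_force: 58.4
```

Emit:
drive_tool(commands=[[[0,0,-1,0,0,0],[0,0,-3.5,0,0,0],[0,0,-6.5,0,0,0],[0,0,-9.5,0,0,0],[0,0,-12,0,0,8],[0,0,-13,0,0,16],[0,0,-13,0,0,24],[0,0,-13,0,0,32]]])

```text
time: 30.45
ee_pos: [445.4, -85.4, 185.0]
tool_rot: [-0.0, 0.619, 0.785, 0.001]
ft_force: [-0.9, 1.3, -2.7]
width: 22.9
grasp_force: 59.0
```

Run:
```python
from h import *
plan([[(500,0,190,-5),(520,130,190,-29)],[(546,303,190,-29)]])
```

```text
now [445.4 -85.4 185.   13.5] t 30.45 w 22.9 j [-0.32, 0.37, 0.52, 2.26, -0.33, 0.58, 0.69] F [-0.9  1.3 -2.7]
  row [7.03, 7.29, -0.5] turn 18.5
  row [19.21, 12.27, -0.5] turn 42.5
 --
  row [16.39, -6.11, -0.0] turn -0.0
 --
```

Emit:
drive_tool(commands=[[[2,2.2,0,0,0,5],[4.2,4.8,0,0,0,10],[7,7.3,-0.5,0,0,16],[9.5,8.5,-0.5,0,0,22],[12,9.5,-0.5,0,0,28],[14.5,10.5,-0.5,0,0,34],[17,11.5,-0.5,0,0,40],[19.2,12.3,-0.5,0,0,42.5]]])

```text
time: 31.25
ee_pos: [518.7, 132.0, 189.1]
tool_rot: [-0.0, 0.861, 0.509, -0.001]
ft_force: [0.1, -0.3, -2.5]
width: 22.9
grasp_force: 59.0
```

Run:
```python
from h import *
plan([[(546,303,185,-29)]])
```

```text
now [518.7 132.  189.1 -28.8] t 31.25 w 22.9 j [-0.86, 0.51, 0.73, 2.09, -0.52, 0.72, -0.3] F [ 0.1 -0.3 -2.5]
  row [16.3, -5.84, 0.41] turn 0.2
 --
```

Emit:
drive_tool(commands=[[[3,-1,0,0,0,0],[6,-2,0,0,0,0],[9,-3.2,0,0,0,0],[12,-4.3,0,0,0,0],[14.5,-5.2,0,0,0,0],[16,-5.8,0,0,0,0],[16.3,-5.8,0,0,0,0],[16.3,-5.8,0,0,0,0]]])

```text
time: 32.05
ee_pos: [546.7, 300.0, 189.1]
tool_rot: [0.0, 0.86, 0.51, -0.001]
ft_force: [0.4, 0.0, -2.3]
width: 23.1
grasp_force: 59.1
```

Run:
```python
from h import *
plan([[(546.5,303.5,105,-29)]])
```

```text
now [546.7 300.  189.1 -28.7] t 32.05 w 23.1 j [-1.06, 0.62, 0.73, 1.9, -0.55, 0.83, -0.55] F [ 0.4  0.  -2.3]
  row [0.3, -0.19, 8.41] turn 0.3
 --
```

Emit:
drive_tool(commands=[[[0.3,-0.2,0,0,0,0],[0.3,-0.2,1.5,0,0,0],[0.3,-0.2,3.5,0,0,0],[0.3,-0.2,5.5,0,0,0],[0.3,-0.2,7.5,0,0,0],[0.3,-0.2,8.3,0,0,0],[0.3,-0.2,8.3,0,0,0],[0.3,-0.2,8.3,0,0,0]]])

```text
time: 32.85
ee_pos: [547.3, 303.9, 106.6]
tool_rot: [0.0, 0.861, 0.509, 0.0]
ft_force: [1.0, 0.2, -3.2]
width: 23.0
grasp_force: 59.0
```

Run:
```python
from h import *
plan([[(546.5,303.5,60,-29)]])
t=get_image("top");s=get_image("side")
a=cv2.resize(t["image"][160:270,70:190],None,fx=3.3,fy=3.3,interpolation=cv2.INTER_CUBIC)
b=cv2.resize(s["image"][90:200,180:300],None,fx=3.3,fy=3.3,interpolation=cv2.INTER_CUBIC)
save(np.hstack([a,b]),"p3.png")
```

```text
now [547.3 303.9 106.6 -28.8] t 32.85 w 23.0 j [-1.0, 0.72, 0.63, 1.94, -0.65, 0.69, -0.47] F [ 1.   0.2 -3.2]
  row [-0.07, -0.05, 4.66] turn 0.2
 --
```

View pics/p3.png

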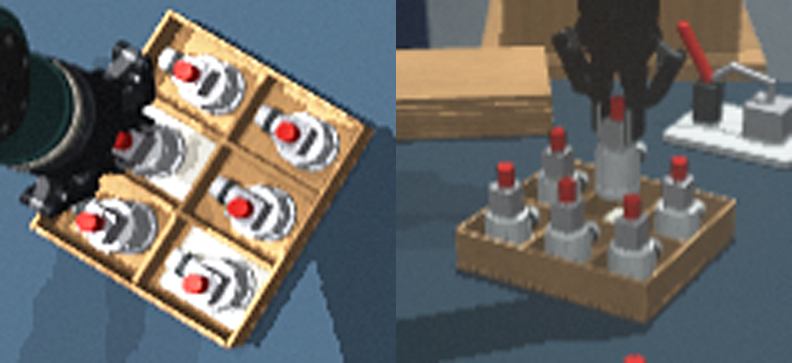

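Aligned over cell A with its spout towards carton +x. Lowering.

Emit:
drive_tool(commands=[[[0,0,1,0,0,0],[0,0,2,0,0,0],[0,0,3,0,0,0],[0,0,3.8,0,0,0],[0,0,4.3,0,0,0],[0,0,4.6,0,0,0],[0,0,4.7,0,0,0],[0,0,4.7,0,0,0]]])

```text
time: 33.75
ee_pos: [547.0, 304.4, 59.4]
tool_rot: [0.0, 0.86, 0.51, 0.0]
ft_force: [-0.9, -0.4, -2.5]
width: 23.1
grasp_force: 59.2
```

Emit:
drive_tool(commands=[[[0,0,0.05,0,0,0],[0,0,0.1,0,0,0],[0,0,0.15,0,0,0],[0,0,0.15,0,0,0],[0,0,0.15,0,0,0],[0,0,0.15,0,0,0],[0,0,0.15,0,0,0],[0,0,0.15,0,0,0]]])

```text
time: 34.55
ee_pos: [547.2, 304.7, 58.9]
tool_rot: [-0.0, 0.86, 0.51, 0.001]
ft_force: [-2.0, -0.0, 4.4]
width: 22.8
grasp_force: 60.2
```

Contact with the floor. Releasing and rising.

Emit:
drive_tool(commands=[[[0,0,0,0,0,0],[0,0,0,0,0,0],[0,0,0,0,0,0],[0,0,-1,0,0,0],[0,0,-3,0,0,0],[0,0,-6.5,0,0,0],[0,0,-10.5,0,0,0],[0,0,-14,0,0,0]]], hand=4)

```text
time: 35.35
ee_pos: [547.1, 304.2, 200.1]
tool_rot: [0.0, 0.86, 0.51, 0.0]
ft_force: [0.9, 0.2, 0.0]
width: 40.3
grasp_force: 0.0
```

Emit:
drive_tool(commands=[[[-2,4,0,0,0,0],[-5,7,0,0,0,0],[-9,8,0,0,0,0],[-13,9,0,0,0,0],[-17,9,0,0,0,0],[-21,9,0,0,0,0],[-24,9,0,0,0,0],[-24,9,0,0,0,0]]])

```text
time: 36.15
ee_pos: [507.5, 45.8, 198.6]
tool_rot: [-0.0, 0.862, 0.506, -0.001]
ft_force: [0.1, -1.0, -0.8]
width: 40.1
grasp_force: 0.0
```

Run:
```python
from h import *
plan([])
t=get_image("top");s=get_image("side")
a=cv2.resize(t["image"][160:270,70:190],None,fx=3.3,fy=3.3,interpolation=cv2.INTER_CUBIC)
b=cv2.resize(s["image"][90:200,180:300],None,fx=3.3,fy=3.3,interpolation=cv2.INTER_CUBIC)
save(np.hstack([a,b]),"p4.png")
```

```text
now [507.5  45.8 198.6 -29.2] t 36.15 w 40.1 j [-0.73, 0.47, 0.75, 2.14, -0.49, 0.71, -0.16] F [ 0.1 -1.  -0.8]
```

View pics/p4.png

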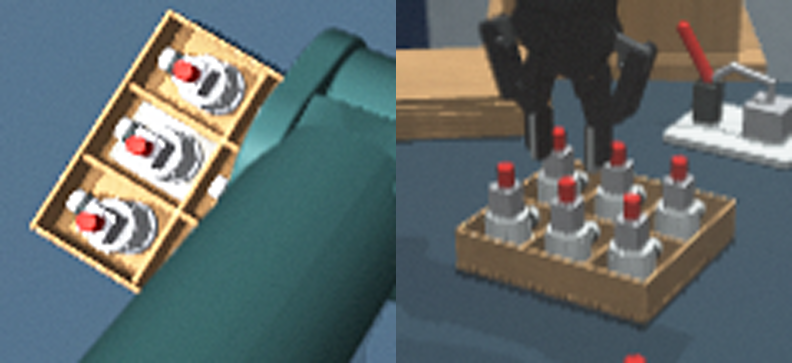

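All six compartments are filled with upright housings, red heads seated and spouts aligned. The arm is clear.

```bash
python3 -c "
from h import *
print(order.close_job())"
```

```text
the job is handed in; nothing more can be done
None
```

The job is handed in: both housings stand in the empty compartments with spouts along the carton's +x, the pin is pushed home, and the arm touches nothing; the hand-in returned no verdict.

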